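# Clear the fallen ink tin and open the stock gate

## Robot

A 7-joint arm with a two-finger parallel gripper is mounted at the origin on the work surface. World frame = base frame: x ahead of the robot, y to its left, z up, the work surface at z = 0. Lengths are in m, angles in rad, forces in N, time in s.
With the tool pointing down it reaches from about 0.425 to 0.8 m from the base axis. Payload 8.3 kg.
Tool frame: the origin (TCP) lies midway between the tips of the shut fingers; the grasp point (between the pads) lies robot.pinch_z behind it (robot.pinch_z is the distance from the TCP to the grasp point, in m); z points along the fingers, y is the line along which they close (so a half turn about z gives the same grasp; the last joint's range is limited). The gripper opens to 85 mm and grips with 20 to 120 N. Pads are 22 mm wide; open, the fingers measure 114 mm over their backs; the gripper's body (76 mm by 85 mm) begins 54 mm behind the grasp point. The pads swing forward as they close: fully open they stand 13 mm farther back than shut.
Start: joints at [1.212, 0.383, 0.016, 1.37, -0.006, 1.388, -0.046], TCP at [0.182, -0.598, 0.202] pointing down, gripper open.
Joint ranges: [-2.95, 2.95], [-0.25, 2.06], [-1.52, 1.56], [0.18, 2.33], [-1.44, 4.58], [0.02, 2.06], [-3.01, 3.01]. Speed limits (rad/s): [2.39, 2.39, 3.01, 3.01, 3.14, 3.14, 3.14].

## Interface

Orientations are given as a rotation vector (axis times angle).
In Python, from rig import read_state, capture, camera_params, order, trace, mark_of, robot gives the robot as it stands.
- The arm moves only by the tool send_rows, never from a script. Its argument "plan" is a list of rows, each a list of 4 numbers: the shift along the tool's x, y, z in units of 40 mm (1.0 is 40 mm), then the turn about the tool's z in units of 5 degrees (1.0 is 5 degrees). In form: [[x, y, z, roll], ...]. A call has 1 to 20 rows; each row is the pose to reach, as a shift and turn from the pose commanded when the call began, along the tool's axes at that moment; what a row does not reach only later rows make up. A row lasts 1/12 s, in which the tool goes at most 41.7 mm and 7.16 degrees, less where a joint would pass 70% of its speed; a pose out of reach is approached as far as the arm can. A call with a gripper value outside its range is refused whole. "fingers" is the finger opening in mm, from 0 to 85.4, set as the call begins (left out, the last holds). The fingers move at their own pace and stop on an object; "force" is the grip in N (left out, the last holds). Time passes only in rows, so rows that repeat a pose let the fingers close. It gives the time, the measured TCP pose, the force, the opening and the grip force at its end, in the units of the state.
- read_state(): the state, without advancing time (a new reading comes with each control period).
- capture(name): name is "scene" or "top"; returns (picture, depth): 480x640x3 uint8, red, green, blue; 480x640 float32, m along the optical axis (not along the pixel's ray), 0 where there is no reading.
- camera_params(name): a dict with "K" (3x3 intrinsics, pixels), "camera_from_world" (4x4, takes a point from world to camera coordinates). Camera axes: x right, y down, z forward; pixel columns grow to the right and rows downward; lengths in m; the calibration is good to about 2 mm. A picture is of the moment at which its call begins. camera_params takes no time and is no camera call.
- order.hand_in(): hands the job in; it is judged then, once.
Trained networks look in the newest picture that a camera, given by its name, has taken for a name from the list of things; names that differ only in an ending like _2 or _b are one class to them, and where a whole thing is asked for, a point or a joint stands for the part that bears it (a point fixed in the world has none). Each returns a list of dicts, best first, with "confidence" (0 to 1); they miss things now and then, are a little off and sometimes report something else, mostly with a low value. They report only what shows in the picture. A call takes as long as a camera call. They do not tell look-alikes from the thing itself.
- trace(target, camera): "pixels" (480x640 bool, what is visible of it) and "extent" ([left, top, width, height] as shares, 0 to 1, of the picture: columns of its width, rows of its height, round what is visible of it).
- mark_of(target, camera): "centre" ([column, row] as shares, 0 to 1, of the picture: columns of its width, rows of its height: a listed point, or the origin of a listed thing).
The state is a dict: "t": time; "joint_pos": joint angles; "qvel": joint speeds; "tau": joint torques, N m; "tcp_pos": TCP position; "ee_rot": TCP orientation; "force": force on the tool from outside, world axes, zero at the start; "torque": the same for the moment, N m; "opening": finger opening in m; "grasp_force": force on a finger pad.
Only numpy, scipy, OpenCV 4.12 (cv2) and the standard library are available. Lean on these libraries where they do the work, as an engineer would, in place of code of your own. Each camera call takes 0.05 s, during which the arm holds its last target. There are 200 camera calls.

## Task

An ink tin has fallen over in front of the gate of the stock pen: first pick it up and stand it right way up, red lid on top, wholly on the round cork mat, and let go of it. Then lift the latch bar out of its catch by the brass thumb peg and swing the gate wide open, as good as square to the pen's front, and leave it there with the bar dropped back level. Leave the other tins, the mug, the brush and the palette knife where they are.

Things in the scene. Friction and masses are not known exactly. Their poses are not given: they have to be found in the camera images.
- tin_center (a point): Fallen ink tin, 60 mm diameter, 80 mm long, steel, yellow band, red lid, 0.25-0.5 kg, lying on the table in front of the gate; it can roll. The point is its centre. Its x axis runs along the tin from foot to red lid; at the start it lies roughly along the gate, lid to the left (pen's +y, give or take 30 degrees). Standing right way up, x points up and the centre is 40 mm above what it stands on.
- mat: Round cork mat, 150 mm diameter, 4 mm thick, fixed on the table, left or right of the pen (a square green glass slab lies on the other side). Origin at the centre of its underside, on the table.
- pen: Low wooden pen for stock tins, open-topped, fixed; walls 75 mm high, 268 mm wide (y), front posts 125 mm high. Origin on the table, mid-way along the gate, in the plane of the shut gate's front face; its -x axis points out of the gate, roughly to the robot, y along the shut gate, z up.
- hinge (a point): Foot of the gate's vertical hinge axis, on the table, at the left end of the gate: x = 0, y = +100 mm in the pen's frame. Axes as the pen's.
- catch (a point): Top of the catch's lip, 123 mm above the table: a dark steel hook on the front of the right-hand post (x = -22, y = -105 mm in the pen's frame). The free end of the latch bar lies behind the 6 mm thick lip, which keeps the gate shut.
- thumb_peg (a point): Latch's thumb lever: round brass peg, 14 mm diameter, sticking 43 mm out of the latch bar, away from the gate (pen's -x when shut). The point is on its axis, 20 mm from its free end; shut and down it is 39 mm in front of the gate's face, 108 mm above the table, 150 mm along the gate from the hinge, 100 mm along the bar from its pivot. Moves with gate and bar.
- gate (a joint): Angle of the blue slatted gate, rad: 0 shut, growing as its free right-hand (-y) end swings out towards the robot, clockwise seen from above, to a stop at 1.65. 186 mm long, 16 mm thick, top edge 120 mm and bottom edge 8 mm above the table; turns lightly and stays where it is left.
- latch_bar (a joint): Angle of the steel latch bar, rad: 0 down (level), stop at 0.45. 190 mm long, 16 mm high, 8 mm thick, on the gate's front face, pivot 50 mm from the hinge axis, 108 mm above the table. Raised above about 0.16 (16 mm at the peg) its free end clears the catch's lip and the gate can swing. Falls back by its own weight (about 1 N at the peg).
- stock_a_center (a point): Bystander: dark ink tin, 64 dia x 70 tall, standing in the pen behind the gate; the point is its centre, half-way up.
- stock_b_center (a point): Bystander: ink tin with orange band, 72 dia x 60 tall, standing in the pen behind the gate; the point is its centre, half-way up.
- ink_can_center (a point): Bystander: ink tin with paper band and blue lid, 60 dia x 65 tall, standing beside the pen on the gate's hinge side; the point is its centre, half-way up.
- mug_center (a point): Bystander: white mug, 76 dia x 85 tall, handle on its +y side; the point is its centre, half-way up.
- brush_grip (a point): Bystander: a brush lying on the table behind and to the left; the point is on its handle.
- knife_grip (a point): Bystander: a palette knife lying on the table to the right of the pen; the point is on its handle.
There are look-alikes about, which are no part of the job. What is shaped like the part that bears tin_center but green is not meant. Several things have the shape of the mat; the one meant has the colours described above.

How it is judged:
By the outcome, as a careful person would: the job done as asked, in the order asked, and still so for the second after the job is handed in, with the robot touching nothing.
It also fails if it takes over 61 s, if anything falls off the work surface, if the arm or the gripper's body presses on something with over 40 N, if the wrist force passes 120 N, or if a joint passes its speed limit or range.

## Working session

There is one attempt and no reset: what is moved stays moved. The work goes in short steps, Python scripts to look and compute and a tool call to move; the robot and the scene stay as the last step left them, time stands still between calls to the robot, and variables do not carry over. Pictures are saved under pics/ and viewed, at most 12 in all, crops included, and the job is handed in when it is done.

Besides the shell and the picture viewer there is one more tool, called after "Request:" by a JSON object that holds its "name" and its "arguments". send_rows: Moves the arm, as the interface text tells. Its arguments: {"type":"object","properties":{"plan":{"type":"array"},"fingers":{"type":"number"},"force":{"type":"number"}},"required":["plan"]}

```bash
mkdir -p pics; ls; python3 - <<'E'
from rig import *
import cv2,numpy as np
s=read_state();print(s);print(robot, getattr(robot,'pinch_z',None))
ims=[]
for c in("scene","top"):
    p,d=capture(c);np.savez(f'{c}0.npz',p=p,d=d);cv2.imwrite(f'pics/{c}0.png',p[:,:,::-1])
    print(c,camera_params(c))
E
```

```text
pics
{'t': 0.0, 'joint_pos': array([ 1.21206977,  0.38426113,  0.01640494,  1.37117686, -0.00627595,
        1.38814373, -0.04647042]), 'qvel': array([-0.00035667, -0.00123117, -0.00059687, -0.000655  , -0.00023378,
       -0.00088331,  0.00025198]), 'tau': array([ 5.87358372e-04, -6.27586842e+01,  8.44388790e-01, -3.71821296e+01,
        1.65131560e-02,  1.41087503e-02,  1.75436668e-05]), 'tcp_pos': array([ 0.18205406, -0.59732471,  0.20145454]), 'ee_rot': array([-3.10538761e+00, -4.62816690e-01,  5.57539626e-04]), 'force': array([-0.59815152, -0.91376023, -0.49853923]), 'torque': array([ 0.01251076, -0.06804622,  0.01916745]), 'grasp_force': 0.0, 'opening': 0.08589143695509971}
<Robot object at 0x7fe26a7e7b60> 0.0187
scene {'K': array([[613.85162452,   0.        , 318.95387986],
       [  0.        , 613.85162452, 236.52194889],
       [  0.        ,   0.        ,   1.        ]]), 'camera_from_world': array([[-0.25812642,  0.96595913, -0.01713825,  0.17468819],
       [ 0.56864384,  0.13756574, -0.81099929, -0.2227113 ],
       [-0.78103453, -0.2190859 , -0.58479605,  1.93429072],
       [ 0.        ,  0.        ,  0.        ,  1.        ]])}
top {'K': array([[445.63064277,   0.        , 316.9843671 ],
       [  0.        , 445.63064277, 238.42575218],
       [  0.        ,   0.        ,   1.        ]]), 'camera_from_world': array([[ 0.0201842 , -0.99957456,  0.02105468, -0.03044218],
       [-0.99679317, -0.02175011, -0.07700844,  0.5418551 ],
       [ 0.07743362, -0.01943281, -0.99680811,  0.92759542],
       [ 0.        ,  0.        ,  0.        ,  1.        ]])}
```

View pics/scene0.png

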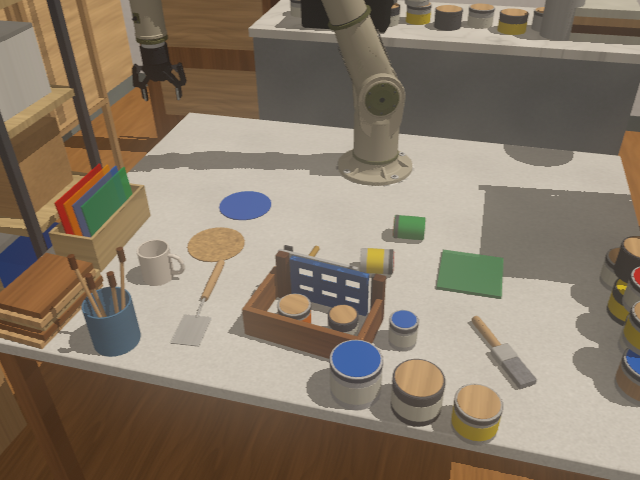

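View pics/top0.png

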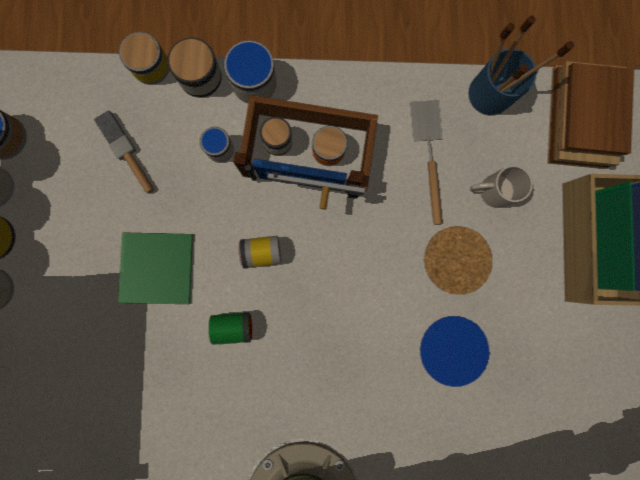

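Scene view: the yellow fallen tin is at about (377,261), the cork mat at (216,243), and the pen at (315,305), with its gate facing the robot. Top view: tin (261,252), mat (458,260), gate (315,175), peg (324,198), green look-alike (230,328).

```bash
cat > h.py <<'E'
from rig import *
import cv2,numpy as np
C={c:camera_params(c) for c in("scene","top")}
P={c:C[c]["K"]@C[c]["camera_from_world"][:3] for c in C}
def tri(a,b):
    X=cv2.triangulatePoints(P["scene"],P["top"],np.float64(a).reshape(2,1),np.float64(b).reshape(2,1)).ravel();return X[:3]/X[3]
def cloud(c,d):
    K=C[c]["K"];v,u=np.mgrid[:480,:640];r=np.stack([(u-K[0,2])/K[0,0]*d,(v-K[1,2])/K[1,1]*d,d],-1)
    T=np.linalg.inv(C[c]["camera_from_world"]);return r@T[:3,:3].T+T[:3,3]
def proj(c,X):
    q=P[c]@np.append(X,1);return q[:2]/q[2]
def onplane(c,uv,z):
    T=np.linalg.inv(C[c]["camera_from_world"]);r=T[:3,:3]@np.linalg.inv(C[c]["K"])@np.append(uv,1);o=T[:3,3];return o+r*(z-o[2])/r[2]
E
python3 - <<'E'
from h import *
np.set_printoptions(precision=4,suppress=True)
D={c:np.load(f'{c}0.npz') for c in C}
for n in["tin_center","mat","pen","hinge","catch","thumb_peg","ink_can_center"]:
    M={c:[(np.round(np.array(m["centre"])*[640,480],1),round(m["confidence"],2)) for m in mark_of(n,c)[:3]] for c in C}
    print(n,M)
    if all(M.values()): print('   tri best',tri(M["scene"][0][0],M["top"][0][0]))
for c in C:
    ts=trace("tin_center",c)
    W=cloud(c,D[c]["d"].astype(float))
    for t in ts[:2]:
        m=t["pixels"]&(D[c]["d"]>0);Q=W[m];Q=Q[Q[:,2]>.008]
        col=D[c]["p"][m].mean(0)
        pc=np.linalg.svd(Q[:,:2]-Q[:,:2].mean(0),full_matrices=False)[2][0]
        pr=(Q[:,:2]-Q[:,:2].mean(0))@pc
        print(c,t["confidence"],col,Q.mean(0),Q.max(0),pc,np.percentile(pr,[1,99]))
E
```

```text
tin_center {'scene': [(array([379.8, 259.8]), 0.8), (array([409.8, 230.1]), 0.75)], 'top': [(array([232.4, 324.7]), 0.89), (array([264.9, 250. ]), 0.63)]}
   tri best [ 0.3635  0.1165 -0.0712]
mat {'scene': [(array([214. , 244.6]), 0.87)], 'top': [(array([458.8, 257.2]), 0.79), (array([454.5, 346.8]), 0.7)]}
   tri best [ 0.5095 -0.3295  0.0007]
pen {'scene': [(array([326.6, 304.7]), 0.88)], 'top': [(array([300.5, 187.6]), 0.61), (array([353.3, 193.1]), 0.22)]}
   tri best [ 0.6572  0.0152 -0.0059]
hinge {'scene': [(array([368.1, 314.8]), 0.81)], 'top': [(array([255.3, 181.9]), 0.78)]}
   tri best [ 0.6675  0.115  -0.0057]
catch {'scene': [(array([287.7, 245.7]), 0.7)], 'top': [(array([352.9, 193.8]), 0.83)]}
   tri best [ 0.6223 -0.0854  0.1215]
thumb_peg {'scene': [(array([312.2, 256. ]), 0.93)], 'top': [(array([322.4, 198.7]), 0.97)]}
   tri best [ 0.6159 -0.0291  0.0973]
ink_can_center {'scene': [(array([404.1, 330.5]), 0.91), (array([368.6, 313.6]), 0.31)], 'top': [(array([218.8, 141.7]), 0.86), (array([505.3, 186.7]), 0.42)]}
   tri best [0.7414 0.1999 0.035 ]
scene 0.98 [ 92.948  124.4843  84.528 ] [0.3727 0.1584 0.0438] [0.392  0.1987 0.0644] [-0.1107  0.9939] [-0.0391  0.0387]
scene 0.82 [156.4204 141.3713  92.7461] [0.5318 0.1043 0.0449] [0.5519 0.145  0.0666] [-0.1331  0.9911] [-0.0402  0.0391]
top 0.59 [112.5242  85.4222  59.2489] [ 0.7356 -0.0384  0.0565] [ 0.7764 -0.0037  0.0657] [-0.9846  0.1749] [-0.0384  0.0312]
top 0.58 [29.5842 67.6116 32.773 ] [0.3544 0.1543 0.0524] [0.3857 0.1991 0.0638] [-0.0602  0.9982] [-0.0381  0.0421]
```

```bash
python3 - <<'E'
from h import *
np.set_printoptions(precision=4,suppress=True)
print('tin',tri([379.8,259.8],[264.9,250.]))
D={c:np.load(f'{c}0.npz') for c in C}
s=D["scene"]["p"][225:295,345:435];t=D["top"]["p"][225:280,225:300];g=D["top"]["p"][145:225,230:390]
r=lambda i,w,h:cv2.resize(i,(w,h),interpolation=cv2.INTER_CUBIC)
im=np.vstack([np.hstack([r(s,360,280),r(t,382,280)]),r(g,742,320)])
cv2.imwrite('pics/crop1.png',im[:,:,::-1])
p=D["top"]["p"].astype(int);W=cloud("top",D["top"]["d"].astype(float))
m=np.zeros((480,640),bool);m[140:215,235:385]=1
bl=m&(p[...,2]>p[...,0]+30)&(W[...,2]>.10)&(W[...,2]<.135)
Q=W[bl];print('gate top',len(Q),Q.mean(0),Q.min(0),Q.max(0))
l=cv2.fitLine(Q[:,:2].astype(np.float32),cv2.DIST_HUBER,0,.01,.01).ravel();print(l,np.degrees(np.arctan2(l[0],-l[1])))
# tin top profile in top view, above table
m=np.zeros((480,640),bool);m[232:272,232:290]=1
q=m&(W[...,2]>.035)&(W[...,2]<.08);Q=W[q];print('tin top',Q.mean(0),Q.min(0),Q.max(0));pc=cv2.minAreaRect((Q[:,:2]*1000).astype(np.float32));print(pc)
# red lid pixels
for c,(a,b,e,f) in {"scene":(240,285,350,405),"top":(232,272,232,290)}.items():
    P_=D[c]["p"].astype(int);mm=np.zeros((480,640),bool);mm[a:b,e:f]=1
    rr=mm&(P_[...,0]>1.8*P_[...,1])&(P_[...,0]>50);print(c,rr.sum(),np.argwhere(rr).mean(0)[::-1] if rr.any() else 0)
E
```

```text
tin [0.5122 0.1027 0.0317]
gate top 719 [0.6673 0.0215 0.1195] [ 0.6491 -0.0691  0.1012] [0.6862 0.1095 0.1241]
[0.1313 0.9913 0.6673 0.0215] 172.4574
tin top [0.5106 0.1009 0.0538] [0.4783 0.0586 0.0355] [0.5442 0.144  0.0645]
((511.65020751953125, 101.62794494628906), (59.58144760131836, 81.17169189453125), 7.601132392883301)
scene 0 0
top 0 0
```

View pics/crop1.png

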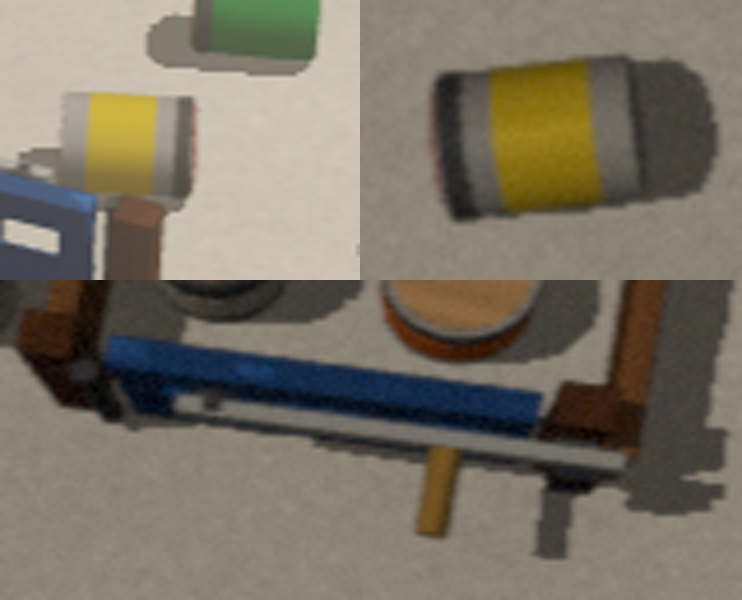

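The red lid is on the +y end. The tin is at about (0.512, 0.102), with its axis 7.6° off +y. I'm moving to hover over it.

Request:
{"name": "send_rows", "arguments": {"plan": [[8.6, -5.2, 0, -8], [8.6, -5.2, 0, -8], [8.6, -5.2, 0, -8], [8.6, -5.2, 0, -8], [8.6, -5.2, 0, -8], [8.6, -5.2, 0, -8], [8.6, -5.2, 0, -8], [8.6, -5.2, 0, -8], [8.6, -5.2, 0, -8], [13.1, -14.9, 1, -16.1], [13.1, -14.9, 1, -16.1], [13.1, -14.9, 1, -16.1], [13.1, -14.9, 1, -16.1], [13.1, -14.9, 1, -16.1], [13.1, -14.9, 1, -16.1], [13.1, -14.9, 1, -16.1], [13.1, -14.9, 1, -16.1], [13.1, -14.9, 1, -16.1], [13.1, -14.9, 1, -16.1], [13.1, -14.9, 1, -16.1]], "fingers": 85, "force": 30}}

```text
t: 2.57
tcp_pos: [0.5096, 0.1281, 0.1627]
ee_rot: [2.071, 2.362, 0.002]
force: [0.2, -0.9, -0.3]
opening: 0.0847
grasp_force: 0.0
```

Request:
{"name": "send_rows", "arguments": {"plan": [[0, 0, 0, 0], [0, 0, 0, 0]]}}

```text
t: 2.73
tcp_pos: [0.5092, 0.1281, 0.1624]
ee_rot: [-2.065, -2.366, -0.001]
force: [0.3, -1.4, -0.0]
opening: 0.0848
grasp_force: 0.0
```

```bash
cat >> h.py <<'E'
from scipy.spatial.transform import Rotation as Ro
def off(target,yaw_y=None):
    "tool-frame offset (40mm units) and roll (5deg units) to world target; yaw_y: wanted world angle of tool y, deg"
    s=read_state();R=Ro.from_rotvec(s["ee_rot"]).as_matrix();o=R.T@(np.array(target)-s["tcp_pos"])/.04
    a=np.degrees(np.arctan2(R[1,1],R[0,1]));r=0 if yaw_y is None else -((yaw_y-a+180)%360-180)/5
    return np.round(np.append(o,r),2)
E
python3 - <<'E'
from h import *
s=read_state();print(s["t"],s["tcp_pos"],s["joint_pos"]);print(off([.5086,.1234,.008],7.6))
E
```

```text
2.7333 [0.5092227  0.12809011 0.16244224] [ 0.28728045  0.2614408  -0.69966966  1.67966564  0.17410251  1.26426859
 -0.3130511 ]
[-0.12 -0.03  3.86  0.03]
```

Request:
{"name": "send_rows", "arguments": {"plan": [[-0.12, -0.03, 0.8, 0], [-0.12, -0.03, 1.6, 0], [-0.12, -0.03, 2.4, 0], [-0.12, -0.03, 2.9, 0], [-0.12, -0.03, 3.3, 0], [-0.12, -0.03, 3.6, 0], [-0.12, -0.03, 3.86, 0], [-0.12, -0.03, 3.86, 0]]}}

```text
t: 3.4
tcp_pos: [0.5083, 0.1189, 0.0065]
ee_rot: [-2.073, -2.359, 0.003]
force: [-0.0, 0.3, -0.2]
opening: 0.0852
grasp_force: 0.0
```

Request:
{"name": "send_rows", "arguments": {"plan": [[0, 0, 0, 0], [0, 0, 0, 0], [0, 0, 0, 0], [0, 0, 0, 0], [0, 0, 0, 0], [0, 0, 0, 0], [0, 0, 0, 0], [0, 0, 0, 0]], "fingers": 50, "force": 22}}

```text
t: 4.07
tcp_pos: [0.5095, 0.1203, 0.0098]
ee_rot: [2.071, 2.36, 0.001]
force: [-4.5, -1.6, 9.0]
opening: 0.0527
grasp_force: 21.3
```

```bash
python3 - <<'E'
from h import *
p,d=capture("top");np.savez('top1.npz',p=p,d=d)
q,e=capture("scene");np.savez('scene1.npz',p=q,d=e)
cv2.imwrite('pics/c2.png',np.hstack([cv2.resize(p[200:300,200:320],(400,333)),cv2.resize(q[210:310,330:450],(400,333))])[:,:,::-1])
E
```

```text
(no output)
```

View pics/c2.png

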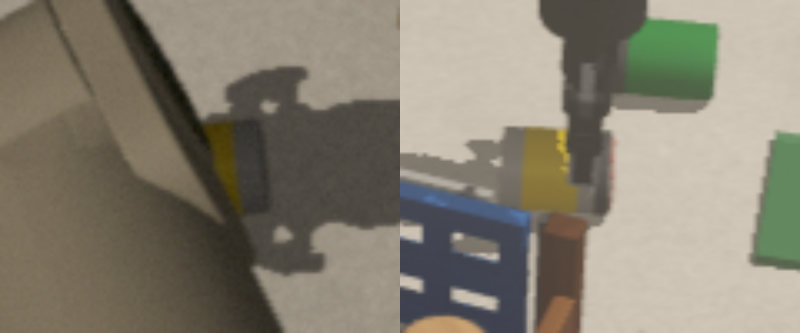

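```bash
python3 - <<'E'
from h import *
for r in (263,265,267):
  for z in (0,.02,.04): print(r,z,onplane("scene",[385.5,r],z))
s=read_state();print(s["opening"],s["tcp_pos"],s["grasp_force"],s["force"])
for x in ([.5115,.1016,0],[.54,.1,0],[.5115,.1016,.06]):print(proj("scene",x))
E
```

```text
263 0 [ 4.79137676e-01  1.19340998e-01 -1.11022302e-16]
263 0.02 [0.50437719 0.12282969 0.02      ]
263 0.04 [0.5296167  0.12631839 0.04      ]
265 0 [0.48706086 0.12072961 0.        ]
265 0.02 [0.51213418 0.12418918 0.02      ]
265 0.04 [0.53720751 0.12764875 0.04      ]
267 0 [0.49491724 0.12210652 0.        ]
267 0.02 [0.51982579 0.12553721 0.02      ]
267 0.04 [0.54473434 0.1289679  0.04      ]
0.05289393110279423 [0.50949351 0.12025859 0.00976781] 21.283978521823883 [-4.56026244 -1.25834783  7.84068812]
[376.09583662 269.85254524]
[373.26972292 276.92570643]
[377.02566008 250.42677684]
```

```bash
python3 - <<'E'
from h import *
np.set_printoptions(precision=3,suppress=True)
D=np.load('scene1.npz');W=cloud("scene",D["d"].astype(float))
for u in (380,384,388):
  for v in range(244,280,3): print(u,v,W[v,u],D["p"][v,u])
q=D["p"][225:295,350:420];cv2.imwrite('pics/c3.png',cv2.resize(q,(560,560),interpolation=cv2.INTER_NEAREST)[:,:,::-1])
E
```

```text
380 244 [0.579 0.118 0.131] [114 107  97]
380 247 [0.574 0.118 0.119] [138 130 118]
380 250 [0.571 0.118 0.108] [90 83 65]
380 253 [0.572 0.118 0.1  ] [76 73 65]
380 256 [0.544 0.114 0.069] [167 146  78]
380 259 [0.543 0.115 0.06 ] [123 113  88]
380 262 [0.545 0.115 0.053] [124 114  88]
380 265 [0.543 0.115 0.042] [130 116  70]
380 268 [0.54  0.115 0.031] [134 116  60]
380 271 [0.538 0.115 0.02 ] [130 112  59]
380 274 [ 0.523  0.114 -0.001] [118 103  90]
380 277 [0.688 0.138 0.126] [112  84  66]
384 244 [0.575 0.127 0.129] [85 81 74]
384 247 [0.574 0.127 0.12 ] [77 73 65]
384 250 [0.556 0.125 0.098] [82 78 72]
384 253 [0.566 0.127 0.097] [78 75 67]
384 256 [0.547 0.124 0.074] [75 71 63]
384 259 [0.55  0.125 0.067] [75 71 64]
384 262 [0.544 0.125 0.054] [75 71 64]
384 265 [0.541 0.125 0.043] [100  96  88]
384 268 [0.54  0.125 0.033] [114 108  99]
384 271 [0.544 0.126 0.027] [110 104  96]
384 274 [ 0.522  0.123 -0.001] [128 121 110]
384 277 [0.684 0.146 0.125] [119  88  68]
388 244 [0.575 0.136 0.131] [78 74 66]
388 247 [0.575 0.136 0.122] [77 73 65]
388 250 [0.571 0.136 0.111] [78 73 66]
388 253 [0.568 0.136 0.1  ] [77 73 66]
388 256 [0.565 0.136 0.089] [79 75 68]
388 259 [0.541 0.133 0.062] [104 100  92]
388 262 [0.545 0.134 0.056] [113 109 102]
388 265 [0.547 0.135 0.049] [101  97  90]
388 268 [0.538 0.134 0.033] [100  95  88]
388 271 [0.537 0.134 0.023] [92 87 80]
388 274 [0.521 0.133 0.   ] [106 100  91]
388 277 [0.534 0.135 0.002] [128 120 109]
```

View pics/c3.png

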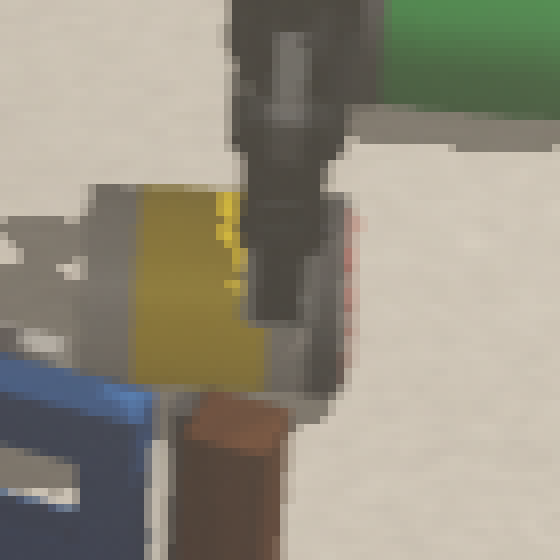

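The tips stand about 14 mm above the tin's mid-height (opening 53 mm, tool pushed upward). I'll reopen, go 12 mm lower and close again.

Request:
{"name": "send_rows", "arguments": {"plan": [[0, 0, 0, 0], [0, 0, 0, 0], [0, 0, 0, 0], [0, 0, 0, 0], [0, 0, 0.15, 0], [0, 0, 0.3, 0], [0, 0, 0.3, 0]], "fingers": 85}}

```text
t: 4.75
tcp_pos: [0.5081, 0.1198, -0.0055]
ee_rot: [-2.072, -2.36, 0.003]
force: [-0.1, 0.5, -0.9]
opening: 0.0852
grasp_force: 0.0
```

Request:
{"name": "send_rows", "arguments": {"plan": [[0, 0, 0, 0], [0, 0, 0, 0], [0, 0, 0, 0], [0, 0, 0, 0], [0, 0, 0, 0], [0, 0, 0, 0], [0, 0, 0, 0], [0, 0, 0, 0]], "fingers": 50, "force": 22}}

```text
t: 5.42
tcp_pos: [0.5093, 0.1203, -0.0037]
ee_rot: [2.072, 2.361, 0.001]
force: [0.6, -0.3, 2.9]
opening: 0.0588
grasp_force: 23.9
```

Request:
{"name": "send_rows", "arguments": {"plan": [[-0.09, 0, -0.12, 0], [-0.18, 0, -0.23, 0], [-0.29, 0, -0.33, 0], [-0.4, 0, -0.43, 0], [-0.52, 0, -0.51, 0], [-0.65, 0, -0.59, 0], [-0.78, 0, -0.65, 0], [-0.92, 0, -0.71, 0], [-1.07, 0, -0.75, 0], [-1.22, 0, -0.78, 0], [-1.22, 0, -0.78, 0]]}}

```text
t: 6.33
tcp_pos: [0.5158, 0.0698, 0.0274]
ee_rot: [2.074, 2.358, -0.001]
force: [0.1, 0.3, -3.6]
opening: 0.0586
grasp_force: 24.5
```

```bash
python3 - <<'E'
from h import *
q,e=capture("scene");s=read_state();print(s["force"],s["opening"],s["tcp_pos"])
cv2.imwrite('pics/c4.png',cv2.resize(q[200:300,320:440],(600,500),interpolation=cv2.INTER_CUBIC)[:,:,::-1])
E
```

```text
[-0.46765154 -0.14855458 -4.15233463] 0.059002996100483644 [0.51562687 0.07069797 0.02730045]
```

View pics/c4.png

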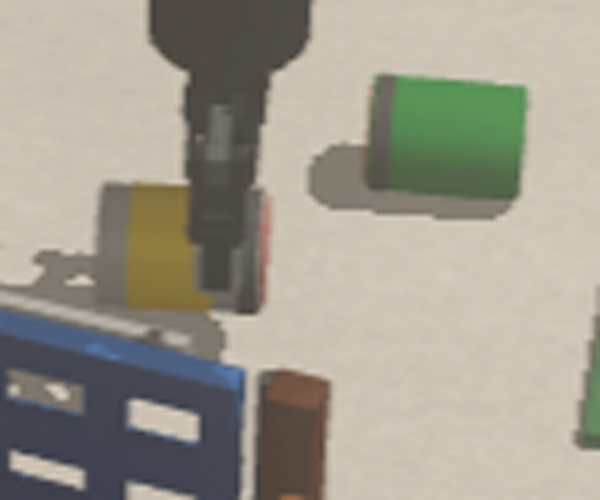

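The tin hangs level between the pads (grip friction holds it, about 0.37 kg). I'll put it back down, then regrip just at the lid end so its weight turns it upright.

Request:
{"name": "send_rows", "arguments": {"plan": [[0.3, 0, 0, 0], [0.7, 0, 0, 0], [1.1, 0, 0, 0], [1.5, 0, 0.1, 0], [1.7, 0, 0.3, 0], [1.7, 0, 0.5, 0], [1.7, 0, 0.65, 0], [1.7, 0, 0.74, 0], [1.7, 0, 0.78, 0], [1.7, 0, 0.78, 0], [1.7, 0, 0.78, 0]]}}

```text
t: 7.3
tcp_pos: [0.506, 0.1381, -0.0037]
ee_rot: [-2.074, -2.359, 0.003]
force: [-5.8, -0.1, 7.6]
opening: 0.0589
grasp_force: 25.5
```

Request:
{"name": "send_rows", "arguments": {"plan": [[0, 0, 0, 0], [0, 0, 0, 0], [0, 0, 0, 0], [0, 0, 0, 0], [0, 0, 0, 0], [0.2, 0, 0, 0], [0.45, 0, 0, 0], [0.65, 0, 0, 0], [0.65, 0, 0, 0]], "fingers": 85}}

```text
t: 8.05
tcp_pos: [0.5025, 0.1684, -0.0036]
ee_rot: [-2.067, -2.364, -0.002]
force: [-0.6, 1.4, 0.3]
opening: 0.0848
grasp_force: 0.0
```

Request:
{"name": "send_rows", "arguments": {"plan": [[0, 0, 0, 0], [0, 0, 0, 0], [0, 0, 0, 0], [0, 0, 0, 0], [0, 0, 0, 0], [0, 0, 0, 0], [0, 0, 0, 0]], "fingers": 50, "force": 20}}

```text
t: 8.63
tcp_pos: [0.5034, 0.1648, -0.0037]
ee_rot: [2.073, 2.361, 0.0]
force: [-1.7, -0.1, 5.3]
opening: 0.0578
grasp_force: 20.7
```

Request:
{"name": "send_rows", "arguments": {"plan": [[-0.1, 0, -0.2, 0], [-0.2, 0, -0.4, 0], [-0.35, 0, -0.6, 0], [-0.5, 0, -0.75, 0], [-0.5, 0, -0.75, 0]]}}

```text
t: 9.05
tcp_pos: [0.5072, 0.1432, 0.0276]
ee_rot: [2.074, 2.357, 0.002]
force: [0.2, 0.6, -2.6]
opening: 0.0577
grasp_force: 22.6
```

```bash
python3 - <<'E'
from h import *
q,e=capture("scene");s=read_state();print(s["force"],s["opening"],s["tcp_pos"])
cv2.imwrite('pics/c5.png',cv2.resize(q[190:290,320:440],(600,500),interpolation=cv2.INTER_CUBIC)[:,:,::-1])
E
```

```text
[ 1.16541186 -0.28333285 -1.92264324] 0.05813854824647371 [0.50686692 0.14395885 0.02705228]
```

View pics/c5.png

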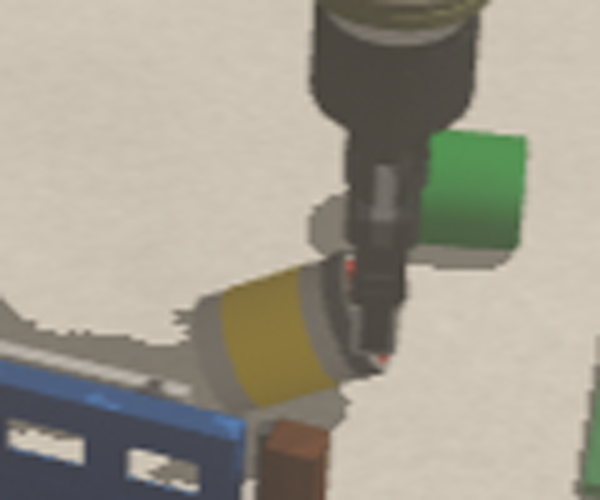

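The tin pivots with its foot on the table, tilted about 25°, so I continue the arc.

Request:
{"name": "send_rows", "arguments": {"plan": [[-0.15, 0, -0.05, 0], [-0.3, 0, -0.1, 0], [-0.53, 0, -0.21, 0], [-0.7, 0, -0.28, 0], [-0.88, 0, -0.33, 0], [-1.06, 0, -0.37, 0], [-1.25, 0, -0.4, 0], [-1.43, 0, -0.41, 0], [-1.61, 0, -0.41, 0], [-1.8, 0, -0.39, 0], [-1.97, 0, -0.35, 0], [-2.15, 0, -0.3, 0], [-2.3, 0, -0.26, 0], [-2.3, 0, -0.26, 0]]}}

```text
t: 10.27
tcp_pos: [0.5226, 0.0514, 0.0405]
ee_rot: [2.071, 2.352, 0.008]
force: [0.8, -1.6, 24.1]
opening: 0.0577
grasp_force: 52.6
```

```bash
python3 - <<'E'
from h import *
q,e=capture("scene");s=read_state();print(s["force"],s["opening"],s["tcp_pos"])
cv2.imwrite('pics/c6.png',cv2.resize(q[190:290,310:430],(600,500),interpolation=cv2.INTER_CUBIC)[:,:,::-1])
E
```

```text
[ 0.68813567 -1.45463727 23.32883725] 0.05789000708475485 [0.52258774 0.051969   0.04055816]
```

View pics/c6.png

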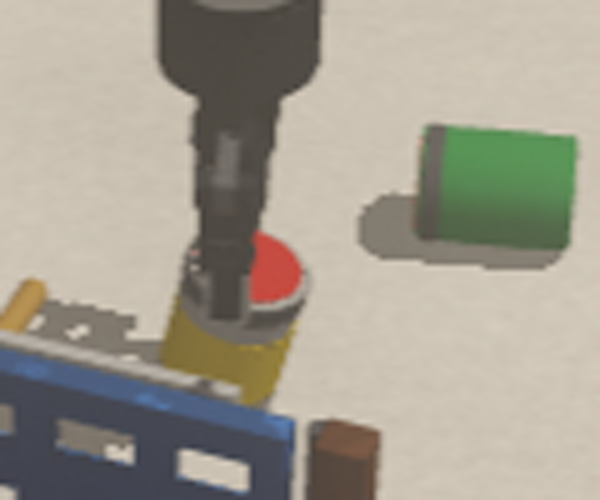

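Request:
{"name": "send_rows", "arguments": {"plan": [[-0.1, 0, -0.06, 0], [-0.22, 0, -0.08, 0], [-0.34, 0, -0.08, 0], [-0.34, 0, -0.08, 0]]}}

```text
t: 10.65
tcp_pos: [0.5199, 0.0387, 0.0398]
ee_rot: [2.074, 2.359, -0.0]
force: [0.4, 0.8, 7.7]
opening: 0.0579
grasp_force: 50.4
```

Request:
{"name": "send_rows", "arguments": {"plan": [[0, 0, 0, 0], [0, 0, 0, 0], [0, 0, 0, 0], [0, 0, 0, 0], [0, 0, -1, 0], [0, 0, -2, 0], [0, 0, -2, 0]], "fingers": 85}}

```text
t: 11.23
tcp_pos: [0.5234, 0.0417, 0.1267]
ee_rot: [2.067, 2.357, 0.011]
force: [2.2, -0.0, 1.3]
opening: 0.0849
grasp_force: 0.0
```

```bash
python3 - <<'E'
from h import *
np.set_printoptions(precision=4,suppress=True)
s=read_state();print(s["tcp_pos"])
R={}
for c in C:
    p,d=capture(c);W=cloud(c,d.astype(float));pi=p.astype(int)
    red=(pi[...,0]>2*pi[...,1])&(pi[...,0]>90)&(abs(W[...,0]-.52)<.08)&(abs(W[...,1]-.06)<.1)
    Q=W[red];print(c,red.sum(),Q.mean(0) if len(Q) else 0,Q.min(0) if len(Q) else 0,Q.max(0) if len(Q) else 0)
    if len(Q)>20:
        (u,v),ax,_=cv2.fitEllipse(np.argwhere(red)[:,::-1].astype(np.float32)) if 0 else cv2.minEnclosingCircle(np.argwhere(red)[:,::-1].astype(np.float32))+(0,)
        pl=np.c_[Q[:,:2],np.ones(len(Q))];print('lid slope',np.linalg.lstsq(pl,Q[:,2],rcond=None)[0])
    mm=mark_of("tin_center",c);print([(np.round(np.array(m["centre"])*[640,480],1),round(m["confidence"],2)) for m in mm[:3]])
q=capture("scene")[0];cv2.imwrite('pics/c7.png',cv2.resize(q[180:300,300:444],(600,500),interpolation=cv2.INTER_CUBIC)[:,:,::-1])
E
```

```text
[0.5234 0.0417 0.1267]
scene 200 [0.5176 0.035  0.0811] [0.4919 0.0115 0.0767] [0.5455 0.0585 0.0871]
lid slope [0.0303 0.0212 0.0647]
[(array([348.7, 252.8]), 0.71), (array([408.2, 225.6]), 0.7), (array([312.2, 253.9]), 0.62)]
top 0 0 0 0
[(array([232.9, 324. ]), 0.64)]
```

View pics/c7.png

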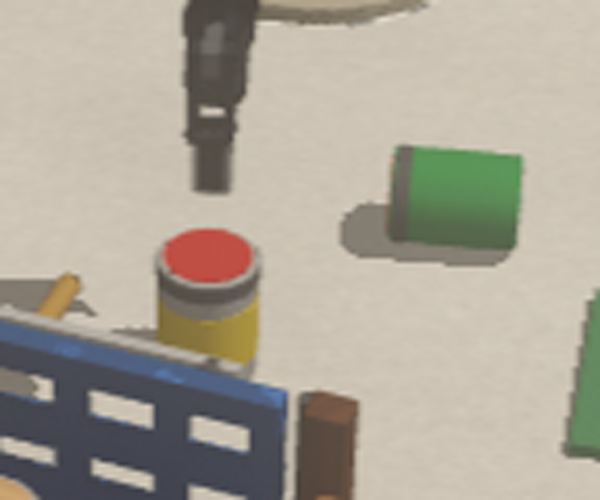

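The tin stands upright, lid up, at about (0.518, 0.035). I'll regrip it at its middle.

```bash
python3 - <<'E'
from h import *
print(off([.518,.035,.015],7.6))
E
```

```text
[-0.13 -0.03  2.59 -0.03]
```

Request:
{"name": "send_rows", "arguments": {"plan": [[-0.13, -0.03, 0.5, 0], [-0.13, -0.03, 1.1, 0], [-0.13, -0.03, 1.7, 0], [-0.13, -0.03, 2.2, 0], [-0.13, -0.03, 2.5, 0], [-0.13, -0.03, 2.6, 0], [-0.13, -0.03, 2.6, 0]]}}

```text
t: 12.07
tcp_pos: [0.5179, 0.0352, 0.0145]
ee_rot: [-2.07, -2.36, 0.002]
force: [0.6, -0.3, 1.4]
opening: 0.0853
grasp_force: 0.0
```

Request:
{"name": "send_rows", "arguments": {"plan": [[0, 0, 0, 0], [0, 0, 0, 0], [0, 0, 0, 0], [0, 0, 0, 0], [0, 0, 0, 0], [0, 0, 0, 0], [0, 0, -0.25, 0], [0, 0, -0.5, 0], [0, 0, -0.9, 0], [0, 0, -0.9, 0]], "fingers": 50, "force": 40}}

```text
t: 12.9
tcp_pos: [0.5214, 0.0355, 0.0554]
ee_rot: [2.07, 2.358, 0.006]
force: [0.3, 0.3, -2.2]
opening: 0.0593
grasp_force: 44.3
```

```bash
python3 - <<'E'
from h import *
D=np.load('top0.npz');E=np.load('scene0.npz')
for c,d in(("top",D),("scene",E)):
    for t in trace("mat",c)[:3]:
        m=t["pixels"];col=d["p"][m].mean(0);ys,xs=np.nonzero(m);W=cloud(c,d["d"].astype(float))[m];print(c,round(t["confidence"],2),col.round(),W[:,:2].min(0),W[:,:2].max(0),(W[:,:2].min(0)+W[:,:2].max(0))/2,np.median(W[:,2]))
s=read_state();print(s["tcp_pos"],s["joint_pos"],off([.5095,-.3295,.09]))
E
```

```text
top 0.91 [ 21.  49. 101.] [ 0.23366606 -0.39196204] [ 0.46890485 -0.00061803] [ 0.35128546 -0.19629004] 0.004121140338045781
top 0.85 [115.  85.  49.] [ 0.42972405 -0.39995064] [ 0.57811572 -0.00061803] [ 0.50391989 -0.20028434] 0.004104961327779044
scene 0.95 [ 89. 107. 161.] [ 0.22822962 -0.39863568] [1.6824829  0.28567163] [ 0.95535626 -0.05648203] 0.0036917050462041967
scene 0.64 [180. 147. 104.] [ 0.42659512 -0.40516376] [1.6824829  0.28567163] [ 1.05453901 -0.05974606] 0.0038915724467568635
[0.51995388 0.03505883 0.05273153] [ 0.40565912  0.35977334 -0.63866267  1.82437918  0.24734798  1.03509966
 -0.19953308] [-9.   -1.44 -0.93  0.  ]
```

Request:
{"name": "send_rows", "arguments": {"plan": [[-0.3, -0.6, -0.3, 0], [-0.8, -1, -0.5, 0], [-1.6, -1.4, -0.5, 0], [-2.4, -1.6, -0.5, 0], [-3.2, -1.6, -0.5, 0], [-4, -1.6, -0.5, 0], [-4.8, -1.6, -0.5, 0], [-5.6, -1.6, -0.5, 0], [-6.4, -1.6, -0.5, 0], [-7.2, -1.6, -0.5, 0], [-7.9, -1.6, -0.5, 0], [-8.4, -1.6, -0.5, 0], [-8.75, -1.6, -0.3, 0], [-8.92, -1.6, 0, 0], [-8.92, -1.6, 0.3, 0], [-8.92, -1.6, 0.5, 0], [-8.92, -1.6, 0.65, 0], [-8.92, -1.6, 0.75, 0], [-8.92, -1.6, 0.8, 0], [-8.92, -1.6, 0.8, 0]]}}

```text
t: 14.67
tcp_pos: [0.5018, -0.3251, 0.0211]
ee_rot: [-2.069, -2.362, 0.0]
force: [-6.9, 4.9, 11.1]
opening: 0.0591
grasp_force: 46.0
```

```bash
python3 - <<'E'
from h import *
s=read_state();print(s["tcp_pos"],s["force"],s["opening"],s["joint_pos"])
E
```

```text
[ 0.50179874 -0.32507058  0.02113205] [-6.91307864  4.94844866 11.10091217] 0.059054755132997815 [ 0.85441586  0.51675318 -0.43944497  1.64602213  0.24693948  1.03531759
  0.47037545]
```

Contact with the mat. Release, rise and check.

Request:
{"name": "send_rows", "arguments": {"plan": [[0, 0, 0, 0], [0, 0, 0, 0], [0, 0, 0, 0], [0, 0, 0, 0], [0, 0, 0, 0], [0, 0, -0.5, 0], [0, 0, -1.2, 0], [0, 0, -2, 0], [0, 0, -2.8, 0], [0, 0, -3.6, 0], [0, 0, -4, 0], [0, 0, -4, 0]], "fingers": 85}}

```text
t: 15.67
tcp_pos: [0.5042, -0.328, 0.1848]
ee_rot: [2.067, 2.355, 0.002]
force: [0.4, 0.3, 0.9]
opening: 0.0848
grasp_force: 0.0
```

```bash
python3 - <<'E'
from h import *
np.set_printoptions(precision=4,suppress=True)
p,d=capture("scene");W=cloud("scene",d.astype(float));pi=p.astype(int)
red=(pi[...,0]>2*pi[...,1])&(pi[...,0]>90)&(abs(W[...,0]-.5)<.1)&(abs(W[...,1]+.32)<.1)
Q=W[red];print(red.sum(),Q.mean(0),Q.min(0),Q.max(0),np.linalg.lstsq(np.c_[Q[:,:2],np.ones(len(Q))],Q[:,2],rcond=None)[0])
for y in (.55,.565,.58): print(proj("scene",[.504+.075,-.327,.004]))
cv2.imwrite('pics/c8.png',cv2.resize(p[160:310,140:340],(640,480),interpolation=cv2.INTER_CUBIC)[:,:,::-1])
# thumb peg / bar geometry
w,_=capture("top");W0=cloud("top",np.load('top0.npz')["d"].astype(float));c0=np.load('top0.npz')["p"].astype(int)
m=np.zeros((480,640),bool);m[185:212,315:335]=1
b=m&(c0[...,0]>c0[...,2]*1.7)&(W0[...,2]>.09)&(W0[...,2]<.13);Q=W0[b];print('peg',b.sum(),Q.mean(0),Q.min(0),Q.max(0),np.percentile(Q[:,2],90))
M={c:[(np.round(np.array(x["centre"])*[640,480],1),round(x["confidence"],2)) for x in mark_of("thumb_peg",c)[:2]] for c in C};print(M)
s=read_state();print(s["tcp_pos"],s["joint_pos"],off([.611,-.0285,.2],82.5))
E
```

```text
168 [ 0.5044 -0.3249  0.0853] [ 0.4776 -0.3479  0.08  ] [ 0.5336 -0.2994  0.0896] [0.0385 0.0117 0.0696]
[203.9273 259.5924]
[203.9273 259.5924]
[203.9273 259.5924]
peg 140 [ 0.6157 -0.0294  0.1132] [ 0.5945 -0.039   0.1047] [ 0.6359 -0.0217  0.1178] 0.11555456326563207
{'scene': [(array([312. , 254.5]), 0.77)], 'top': [(array([324.7, 199.9]), 0.76)]}
[ 0.5011 -0.3267  0.1783] [ 0.8782  0.3788 -0.4698  1.466   0.1725  1.3401  0.5272] [  7.04   3.69  -0.54 -15.01]
```

View pics/c8.png

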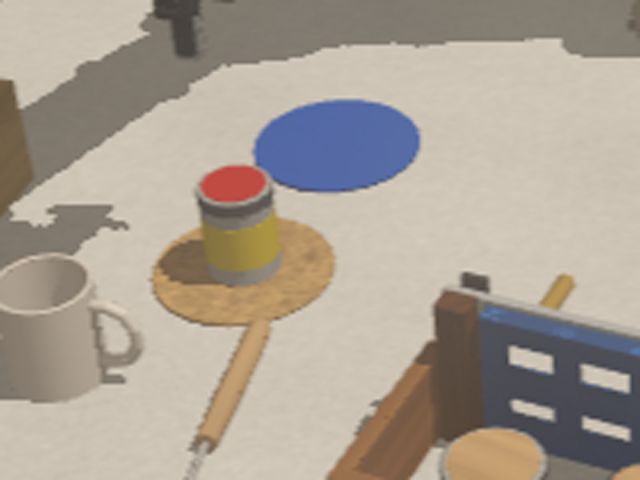

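The tin is upright on the cork mat with plenty of margin, around (236,225) in this crop. The peg runs x 0.594–0.636 at y −0.029, with its axis at z 0.108. Next I'll hover over it.

Request:
{"name": "send_rows", "arguments": {"plan": [[7.05, 3.7, -0.7, -15], [7.05, 3.7, -0.7, -15], [7.05, 3.7, -0.7, -15], [7.05, 3.7, -0.7, -15], [7.05, 3.7, -0.7, -15], [7.05, 3.7, -0.7, -15], [7.05, 3.7, -0.7, -15], [7.05, 3.7, -0.7, -15], [7.05, 3.7, -0.7, -15], [7.05, 3.7, -0.7, -15], [7.05, 3.7, -0.7, -15], [7.05, 3.7, -0.7, -15], [7.05, 3.7, -0.7, -15], [7.05, 3.7, -0.7, -15]], "fingers": 42, "force": 25}}

```text
t: 17.03
tcp_pos: [0.6117, -0.0284, 0.2069]
ee_rot: [-0.211, -3.133, -0.0]
force: [0.2, 0.1, -1.2]
opening: 0.0417
grasp_force: 0.0
```

```bash
python3 - <<'E'
from h import *
s=read_state();print(s["tcp_pos"],s["joint_pos"],s["opening"],off([.6135,-.029,.087],82.5))
E
```

```text
[ 0.61167727 -0.0283709   0.20688273] [ 0.55571148  0.46797801 -0.80663624  1.37005352  0.33392784  1.44374167
  1.19794482] 0.0417166789214855 [-0.05 -0.01  3.   -0.04]
```

Request:
{"name": "send_rows", "arguments": {"plan": [[-0.05, 0, 0.8, 0], [-0.05, 0, 1.6, 0], [-0.05, 0, 2.2, 0], [-0.05, 0, 2.6, 0], [-0.05, 0, 2.85, 0], [-0.05, 0, 3, 0], [-0.05, 0, 3, 0]]}}

```text
t: 17.62
tcp_pos: [0.6135, -0.0285, 0.0868]
ee_rot: [-0.208, -3.133, -0.0]
force: [-0.3, 1.2, 0.6]
opening: 0.0421
grasp_force: 0.0
```

Request:
{"name": "send_rows", "arguments": {"plan": [[0, 0, 0, 0], [0, 0, 0, 0], [0, 0, 0, 0], [0, 0, 0, 0], [0, 0, 0, 0], [0, 0, 0, 0]], "fingers": 5, "force": 25}}

```text
t: 18.12
tcp_pos: [0.6142, -0.0284, 0.0881]
ee_rot: [0.207, 3.134, 0.0]
force: [0.1, -0.1, 0.1]
opening: 0.0051
grasp_force: 0.0
```

```bash
python3 - <<'E'
from h import *
q,d=capture("scene");p,_=capture("top")
a=cv2.resize(q[195:285,270:370],(400,360),interpolation=cv2.INTER_CUBIC);b=cv2.resize(p[150:240,270:370],(400,360),interpolation=cv2.INTER_CUBIC)
cv2.imwrite('pics/c9.png',np.hstack([a,b])[:,:,::-1])
E
```

```text
(no output)
```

View pics/c9.png

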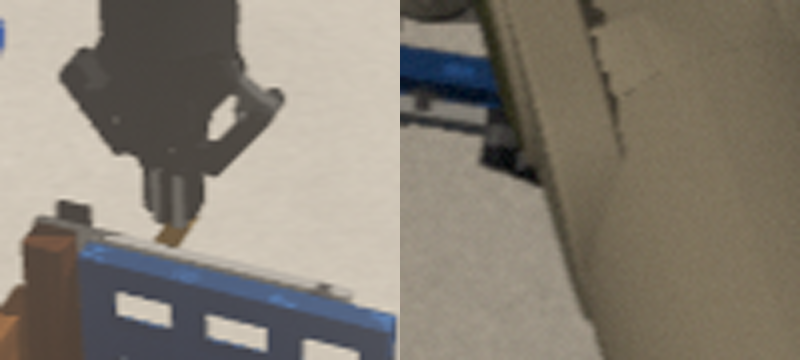

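```bash
python3 - <<'E'
from h import *
for z in (.09,.1,.11,.12,.13): print(z,proj("scene",[.6135,-.029,z]))
s=read_state();print(s["tcp_pos"])
_,d=capture("scene");W=cloud("scene",d.astype(float))
for v in range(240,258,2): print(v,W[v,312],W[v,316])
E
```

```text
0.09 [313.1904461  257.94692064]
0.1 [313.0914384  254.48787559]
0.11 [312.99160189 250.99987397]
0.12 [312.8909261  247.48255066]
0.13 [312.78940042 243.93553435]
[ 0.61406998 -0.02844321  0.08788824]
240 [ 0.62584206 -0.02693331  0.15010953] [ 0.62364206 -0.01832335  0.15002827]
242 [ 0.62775662 -0.02650322  0.14603804] [ 0.62722924 -0.01740749  0.14723623]
244 [ 0.62807173 -0.02654689  0.14072714] [ 0.6241942  -0.01839408  0.13936061]
246 [ 0.62866371 -0.02650912  0.13560772] [ 0.624628   -0.01838485  0.13411334]
248 [ 0.62933887 -0.02644721  0.13053267] [ 0.62315033 -0.01892569  0.12735301]
250 [ 0.63113131 -0.02605451  0.12631681] [ 0.61846451 -0.02039024  0.11803067]
252 [ 0.61799702 -0.03008977  0.11026814] [ 0.61557721 -0.02133885  0.11005276]
254 [ 0.63176436 -0.02614571  0.11550656] [ 0.49011528 -0.05757412  0.00445024]
256 [ 0.63655759 -0.02486308  0.11366001] [ 0.49355758 -0.05671606  0.00076442]
```

The shut tips are at about z 0.115, some 27 mm above the reported TCP, so the pads closed above the peg. I'll open, go 30 mm lower and close.

Request:
{"name": "send_rows", "arguments": {"plan": [[0, 0, -0.1, 0], [0, 0, -0.1, 0], [0, 0, -0.1, 0], [0, 0, -0.1, 0], [0, 0, 0.2, 0], [0, 0, 0.5, 0], [0, 0, 0.75, 0], [0, 0, 0.75, 0]], "fingers": 42}}

```text
t: 18.93
tcp_pos: [0.6118, -0.0287, 0.054]
ee_rot: [-0.206, -3.13, 0.0]
force: [-0.9, -0.5, -0.3]
opening: 0.0418
grasp_force: 0.0
```

Request:
{"name": "send_rows", "arguments": {"plan": [[0, 0, 0, 0], [0, 0, 0, 0], [0, 0, 0, 0], [0, 0, 0, 0], [0, 0, 0, 0], [0, 0, 0, 0]], "fingers": 5, "force": 25}}

```text
t: 19.43
tcp_pos: [0.6142, -0.0285, 0.058]
ee_rot: [0.207, 3.134, 0.0]
force: [0.5, -1.1, -1.1]
opening: 0.0131
grasp_force: 24.4
```

Peg gripped (13 mm opening). Lift it, then swing.

Request:
{"name": "send_rows", "arguments": {"plan": [[0, 0.01, -0.15, 0], [0, 0.03, -0.3, 0], [0, 0.05, -0.45, 0], [0, 0.08, -0.6, 0], [0, 0.08, -0.65, 0], [0, 0.08, -0.65, 0]]}}

```text
t: 19.93
tcp_pos: [0.6146, -0.0253, 0.0846]
ee_rot: [0.207, 3.134, -0.001]
force: [-1.0, -1.4, -2.8]
opening: 0.0133
grasp_force: 24.5
```

```bash
python3 - <<'E'
from h import *
s=read_state();print(s["tcp_pos"],s["force"],s["opening"],s["joint_pos"])
E
```

```text
[ 0.6146492  -0.02533173  0.0846271 ] [-1.04884045 -1.448982   -2.84500077] 0.013313871623924575 [ 0.53695662  0.55999134 -0.76915183  1.53023561  0.40558944  1.21579612
  1.14123281]
```

Request:
{"name": "send_rows", "arguments": {"plan": [[0.32, 0.1, 0, 1], [0.62, 0.22, 0, 2], [0.92, 0.38, 0, 3], [1.2, 0.56, 0, 4], [1.46, 0.76, 0, 5], [1.71, 0.98, 0, 6], [1.93, 1.22, 0, 7], [2.13, 1.49, 0, 8], [2.31, 1.77, 0, 9], [2.47, 2.06, 0, 10], [2.59, 2.37, 0, 11], [2.7, 2.68, 0, 12], [2.77, 3.01, 0, 13], [2.81, 3.33, 0, 14], [2.83, 3.67, 0, 15], [2.81, 4, 0, 16], [2.77, 4.33, 0, 17], [2.7, 4.65, 0, 18], [2.7, 4.65, 0, 18], [2.7, 4.65, 0, 18]]}}

```text
t: 21.6
tcp_pos: [0.5323, 0.1743, 0.0838]
ee_rot: [-2.361, -2.072, -0.002]
force: [2.3, -0.5, -3.5]
opening: 0.0132
grasp_force: 25.3
```

```bash
python3 - <<'E'
from h import *
s=read_state();R=Ro.from_rotvec(s["ee_rot"]).as_matrix();print(s["tcp_pos"],s["force"],s["opening"],s["joint_pos"],np.degrees(np.arctan2(R[1,1],R[0,1])))
h=np.array([.6675,.115]);h=(h+[.6675,.115])/2
r=s["tcp_pos"][:2]-h;print(np.linalg.norm(r))
E
```

```text
[0.53230556 0.17427234 0.0838315 ] [ 2.26888161 -0.51467425 -3.48439764] 0.013163047594822497 [ 0.09480704  0.39377439 -0.58545447  1.69143947  0.23661273  1.12655521
 -0.68789582] -7.467787980468839
0.14761689513542328
```

Request:
{"name": "send_rows", "arguments": {"plan": [[0, -0.02, 0.15, 0], [0, -0.04, 0.3, 0], [0, -0.06, 0.45, 0], [0, -0.08, 0.6, 0], [0, -0.08, 0.62, 0], [0, -0.08, 0.62, 0]]}}

```text
t: 22.1
tcp_pos: [0.5288, 0.1733, 0.0587]
ee_rot: [2.363, 2.07, 0.0]
force: [1.6, 0.5, -0.1]
opening: 0.0128
grasp_force: 26.2
```

Request:
{"name": "send_rows", "arguments": {"plan": [[0, 0, 0, 0], [0, 0, 0, 0], [0, 0, 0, 0], [0, 0, 0, 0], [0, 0, -0.4, 0], [0, 0, -1, 0], [0, 0, -1.8, 0], [0, 0, -2.6, 0], [0, 0, -3.4, 0], [0, 0, -3.8, 0], [0, 0, -3.8, 0]], "fingers": 38}}

```text
t: 23.02
tcp_pos: [0.5305, 0.1749, 0.2157]
ee_rot: [2.36, 2.069, 0.01]
force: [0.3, -0.2, -0.0]
opening: 0.0382
grasp_force: 0.0
```

Request:
{"name": "send_rows", "arguments": {"plan": [[1, -1, -1, 0], [2, -2, -1, 0], [3, -3, -1, 0], [4, -4, -1, 0], [4, -5, -1, 0], [4, -5, -1, 0]]}}

```text
t: 23.52
tcp_pos: [0.3634, 0.3495, 0.2498]
ee_rot: [-2.362, -2.07, 0.001]
force: [0.6, 0.2, 0.1]
opening: 0.0378
grasp_force: 0.0
```

```bash
python3 - <<'E'
from h import *
np.set_printoptions(precision=4,suppress=True)
s=read_state();print(s["t"],s["tcp_pos"],s["opening"])
q,e=capture("scene");p,d=capture("top")
cv2.imwrite('pics/c10.png',np.hstack([cv2.resize(q[160:340,190:430],(400,300)),cv2.resize(p[130:310,220:460],(400,300))])[:,:,::-1])
for c,(im,dd) in {"scene":(q,e),"top":(p,d)}.items():
    W=cloud(c,dd.astype(float));i=im.astype(int)
    b=(i[...,2]>i[...,0]+20)&(W[...,2]>.1)&(W[...,2]<.13)&(abs(W[...,0]-.58)<.12)&(abs(W[...,1]-.1)<.1)
    Q=W[b]
    if len(Q)>20:
        l=cv2.fitLine(Q[:,:2].astype(np.float32),cv2.DIST_HUBER,0,.01,.01).ravel();print(c,len(Q),l,'dir deg',np.degrees(np.arctan2(l[1],l[0]))%180,Q.min(0),Q.max(0))
    x=mark_of("thumb_peg",c);print([(np.round(np.array(m["centre"])*[640,480],1),round(m["confidence"],2)) for m in x[:2]])
E
```

```text
23.5167 [0.3634 0.3495 0.2498] 0.03775017732845144
scene 412 [ 0.9924 -0.1227  0.5929  0.1209] dir deg 172.9519 [0.4898 0.1018 0.1021] [0.6702 0.1379 0.1253]
[(array([405.5, 244.5]), 0.66)]
top 819 [ 0.992  -0.1266  0.5778  0.1173] dir deg 172.72516 [0.4886 0.0999 0.1002] [0.6688 0.1358 0.124 ]
[(array([217. , 239.2]), 0.69)]
```

View pics/c10.png

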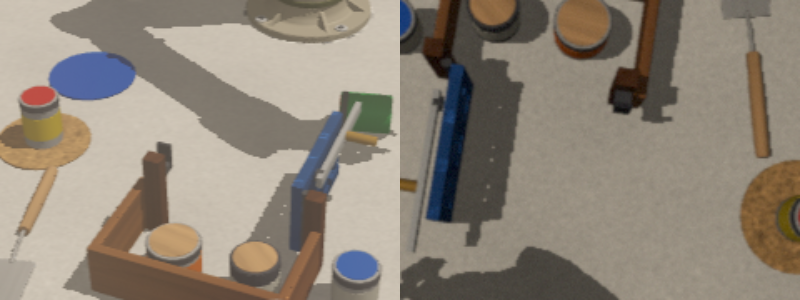

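The gate is open at 90°, and the tin stands on the mat. I'll check that the bar is level by depth.

```bash
python3 - <<'E'
from h import *
np.set_printoptions(precision=4,suppress=True)
l=np.array([.9922,-.1247])
for c in C:
    im,dd=capture(c);W=cloud(c,dd.astype(float));i=im.astype(int)
    u=(W[...,:2]-[.6675,.115])@-l; n=(W[...,:2]-[.6675,.115])@np.array([.1247,.9922])
    bar=(n>.007)&(n<.022)&(W[...,2]>.09)&(W[...,2]<.2)&(abs(i[...,0]-i[...,2])<35)&(u>.04)&(u<.25)
    for a in range(40,250,25):
        k=bar&(u>a/1e3)&(u<(a+25)/1e3)
        if k.any(): print(c,a,k.sum(),np.percentile(W[k][:,2],[50,90]))
    pg=(n>.025)&(n<.065)&(W[...,2]>.09)&(W[...,2]<.2)&(u>.12)&(u<.18)
    print('peg',pg.sum(),W[pg].mean(0),np.percentile(W[pg][:,2],90))
E
```

```text
scene 40 46 [0.1146 0.1177]
scene 65 36 [0.1153 0.117 ]
scene 90 40 [0.1152 0.1171]
scene 115 40 [0.1149 0.1173]
scene 140 25 [0.1157 0.1181]
scene 165 34 [0.1149 0.1184]
scene 190 34 [0.1141 0.118 ]
scene 215 5 [0.1157 0.1166]
peg 96 [0.5345 0.1752 0.1113] 0.11586710757741553
top 40 69 [0.1156 0.1177]
top 65 73 [0.1147 0.1168]
top 90 73 [0.1148 0.1172]
top 115 74 [0.1153 0.1175]
top 140 73 [0.115  0.1173]
top 165 75 [0.1151 0.117 ]
top 190 75 [0.1154 0.1172]
top 215 15 [0.1143 0.1174]
peg 132 [0.5286 0.1755 0.1129] 0.11549767695484728
```

The bar is level, with its top at 0.115–0.117 m all along, and the robot is clear of everything.

```bash
python3 -c "
from rig import order
print(order.hand_in())"
```

```text
the job is handed in; nothing more can be done
None
```

The job is handed in: the tin stands lid up on the cork mat, the gate is open at about 90° with the latch bar level, and the other tins, mug, brush and knife were not handled (about 24 s of the 61 s used).

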